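# Tall beaker upside down on the tall drying peg

## Task

The rinsed metal measuring beakers have drained long enough. Pick the tall beaker out of its wire cradle, turn it upside down and lower it over the tall drying peg until its rim rests on the foot; keep hold of it until the peg is well inside, do not drop it on. Leave the short beaker lying in its cradle.

Things in the scene. Friction and masses are not known exactly. Their poses are not given: they have to be found in the camera images.
- tall_beaker_mid (a point): Centre (half-way along, on the axis) of the tall beaker: grey metal cylinder, 52 mm outside, 70 mm long, wall 2 mm, open mouth, no handle, 0.12 kg. z runs from closed bottom to mouth. It lies loose on a wire cradle, bottom end roughly towards the robot, mouth away from it and 20 degrees lower, centre 65 mm above the table; sides and top are free to grip and it lifts straight up and out.
- tall_peg_seat (a point): The place on the tall peg's stand where an inverted beaker's rim rests: on the peg's axis, 18 mm above the table, level with the top of the four thin radial ribs on the foot; z up. The upright wooden peg is 16 mm thick with a round end and rises 56 mm above this point; the round metal foot is 90 mm across and fixed.
- short_beaker_mid (a point): Centre of the short beaker, to be left alone: also 52 mm across but only 44 mm long; z from bottom to mouth. It lies loose in a second cradle of the same kind. A cradle is fixed: two rails 30 mm apart under the beaker on a plate 130 x 50 x 8 mm, with upturned rail ends against the lower edge of the rim.
- short_peg_seat (a point): The same point on the other stand, whose peg rises only 18 mm above it: not to be used. The two stands may be either way round, and so may the two cradles.
Not all that is in view belongs to the job. Leave any green or purple look-alike of the part that bears tall_peg_seat alone. Leave any purple look-alike of the part that bears tall_beaker_mid alone.

How it is judged:
On the way:
1. the tall beaker, still held, is upside down with the tall peg at least 15 mm inside it (contact force between the fingers and tall_beaker above 0.5 N and angle between tall_beaker_mid's own z axis and vertical above 2.5 rad and horizontal distance between tall_beaker_mid and tall_peg_seat below 0.03 m and z of tall_beaker_mid in the frame of tall_peg_seat below 0.076 m), for 0.1 s.
At the end, for the whole second after the job is handed in: The tall beaker stands upside down (within 10 degrees) over the tall peg, its centre within 20 mm of the peg's axis and 28 to 42 mm above the rim seat (35 mm when the rim rests on the ribs), released and at rest; the short beaker is within 30 mm of where it lay (angle between tall_beaker_mid's own z axis and vertical above 2.97 rad and horizontal distance between tall_beaker_mid and tall_peg_seat below 0.02 m and z of tall_beaker_mid in the frame of tall_peg_seat between 0.028 and 0.042 m and linear speed of tall_beaker below 0.03 m/s and distance of short_beaker_mid from where it was at the start of the episode below 0.03 m); the robot touches nothing.
It also fails if it takes over 51 s, if anything falls off the work surface, if the arm or the gripper's body presses on something with over 40 N, if the wrist force passes 120 N, or if a joint passes its speed limit or range.

## Robot

A 7-joint arm with a two-finger parallel gripper is mounted at the origin on the work surface. World frame = base frame: x ahead of the robot, y to its left, z up, the work surface at z = 0. Lengths are in m, angles in rad, forces in N, time in s.
With the tool pointing down it reaches from about 0.4 to 0.875 m from the base axis. Payload 6.5 kg.
Tool frame: the origin (TCP) lies at the very end of the fingers, on their centre line; the grasp point (between the pads) lies 19 mm behind it; z points along the fingers, y is the line along which they close (so a half turn about z gives the same grasp; the last joint's range is limited). The gripper opens to 85 mm and grips with 20 to 120 N. Pads are 22 mm wide; open, the fingers measure 114 mm over their backs; the gripper's body (76 mm by 85 mm) begins 54 mm behind the grasp point. The pads swing forward as they close: fully open they stand 13 mm farther back than shut.
Start: joints at [1.164, 0.536, -0.004, 1.538, 0.003, 1.067, -0.071], TCP at [0.217, -0.613, 0.231] pointing down, gripper open.
Joint ranges: [-2.7, 2.7], [-0.37, 2.16], [-1.27, 1.26], [0.24, 2.4], [-1.31, 4.45], [0.19, 1.91], [-2.76, 2.76]. Speed limits (rad/s): [2.39, 2.39, 3.14, 3.14, 3.14, 3.14, 3.14].

## Interface

Orientations are given as a unit quaternion [x, y, z, w].
In Python, from rig import env gives the robot as it stands. The module is installed in compiled form; this text tells all that it offers.
- The arm moves only by the tool apply_moves, never from a script. Its argument "targets" is a list of rows, each a list of 3 entries, a list of its own where there are three numbers: the shift along the world's x, y, z in cm, then the turn, a rotation vector about the world's x, y, z in rad, then the closure, from -1 (fully open) to 1 (shut), so that 0 is half open. In form: [[[x, y, z], [rx, ry, rz], jaw], ...]. A call has 1 to 12 rows; each row shifts and turns the commanded pose from where the row before left it; what a row does not reach is not made up. A row lasts 1/8 s, in which the tool goes at most 62.5 mm and 10.7 degrees, less where a joint would pass 70% of its speed; a pose out of reach is approached as far as the arm can. A call is refused whole if a number of a shift passes 6.25 or a number of a turn 0.188, either way. A call with a gripper value outside its range is refused whole. The fingers move at their own pace and stop on an object; "newtons" is the grip in N (left out, the last holds). Time passes only in rows, so rows that do not move let the fingers close. It gives the time, the measured TCP pose, the force, the opening and the grip force at its end, in the units of the state.
- env.state(): the state, without advancing time (a new reading comes with each control period).
- env.grab_frame(name): name is "scene" or "side" or "wrist"; returns a dict with "image" (480x640x3 uint8, red, green, blue), "fx", "fy", "cx", "cy" (pixels), "eye" and "rotation" of the camera in the world. Camera axes: x right, y up, looking along -z (the intrinsics and any distortion apply to the point x, -y, -z); pixel columns grow to the right and rows downward; lengths in m; the calibration is good to about 2 mm. The wrist camera is an equidistant fisheye: a pixel r from the principal point sees the ray r / f radians off the axis. A picture is of the moment at which its call begins. There is no depth.
- env.sign_off(): hands the job in; it is judged then, once.
Trained networks look in a picture, given as the dict that the camera call returned (one of the last four; its "shot" number tells which), for a name from the list of things; names that differ only in an ending like _2 or _b are one class to them, and where a whole thing is asked for, a point or a joint stands for the part that bears it (a point fixed in the world has none). Each returns a list of dicts, best first, with "conf" (0 to 1); they miss things now and then, are a little off and sometimes report something else, mostly with a low value. They report only what shows in the picture. A call takes as long as a camera call. They do not tell look-alikes from the thing itself.
- env.recognise(picture, label): "location" ([row, column] as shares, 0 to 1, of the picture: columns of its width, rows of its height, amid what is visible of it).
- env.trace(picture, label): "mask" (480x640 bool, what is visible of it) and "location" ([row, column] as shares, 0 to 1, of the picture: columns of its width, rows of its height, amid what is visible of it).
- env.tip_of(picture, label): "location" ([row, column] as shares, 0 to 1, of the picture: columns of its width, rows of its height: a listed point, or the origin of a listed thing).
The state is a dict: "time": time; "joints": joint angles; "qvel": joint speeds; "joint_efforts": joint torques, N m; "ee_pos": TCP position; "tcp_rot": TCP orientation; "ft_force": force on the tool from outside, world axes, zero at the start; "moment": the same for the moment, N m; "gripper_width": opening from 0.0 (shut) to 1.0 (fully open); "gripper_force": force on a finger pad.
Only numpy, scipy, OpenCV 4.12 (cv2) and the standard library are available. Lean on these libraries where they do the work, as an engineer would, in place of code of your own. Each camera call takes 0.05 s, during which the arm holds its last target. There are 200 camera calls.

## Working session

There is one attempt and no reset: what is moved stays moved. The work goes in short steps, Python scripts to look and compute and a tool call to move; the robot and the scene stay as the last step left them, time stands still between calls to the robot, and variables do not carry over. Pictures are saved under pics/ and viewed, at most 10 in all, crops included, and the job is handed in when it is done.

Besides the shell and the picture viewer there is one more tool, called after "Emit:" by a JSON object that holds its "fn" and its "kwargs". apply_moves: Moves the arm, as the interface text tells. Its arguments: {"type":"object","properties":{"targets":{"type":"array"},"newtons":{"type":"number"}},"required":["targets"]}

```bash
mkdir -p pics; cat > h.py <<'E'
import numpy as np, cv2
from rig import env
from scipy.spatial.transform import Rotation as R
def rot(q):
    q=np.array(q); return q if q.shape==(3,3) else R.from_quat(q).as_matrix()
def ray(f,loc,fish=False):
    u=loc[1]*640-f["cx"]; v=loc[0]*480-f["cy"]
    if fish:
        x,y=u/f["fx"],v/f["fy"]; r=np.hypot(x,y)+1e-12
        d=np.array([x/r*np.sin(r),-y/r*np.sin(r),-np.cos(r)])
    else: d=np.array([u/f["fx"],-v/f["fy"],-1.])
    d=rot(f["rotation"])@d; return np.array(f["eye"]),d/np.linalg.norm(d)
def atz(f,loc,z,fish=False):
    o,d=ray(f,loc,fish); return o+d*(z-o[2])/d[2]
def tri(rs):
    A=sum(np.eye(3)-np.outer(d,d) for o,d in rs); b=sum((np.eye(3)-np.outer(d,d))@o for o,d in rs)
    p=np.linalg.solve(A,b); return p,[np.linalg.norm((np.eye(3)-np.outer(d,d))@(p-o)) for o,d in rs]
def save(f,n): cv2.imwrite("pics/"+n,cv2.cvtColor(f["image"],cv2.COLOR_RGB2BGR))
E
python3 - <<'E'
from h import *
for n in ["scene","side"]:
    f=env.grab_frame(n); save(f,n+"0.png")
    print(n,np.round(f["eye"],3),{k:v for k,v in f.items() if k not in("image","eye")})
    for l,z in [("tall_beaker_mid",.065),("short_beaker_mid",.065),("tall_peg_seat",.018),("short_peg_seat",.018)]:
        for r in env.tip_of(f,l)[:4]: print(l,round(r["conf"],2),np.round(np.array(r["location"])*[480,640]),np.round(atz(f,r["location"],z),3))
print(env.state())
E
```

```text
scene [ 1.159 -0.051  1.135] {'fx': 557.1941253178379, 'fy': 557.1941253178379, 'cx': 322.0124000325672, 'cy': 245.52191227769998, 'rotation': array([0.19143346, 0.17402024, 0.65932229, 0.70594922]), 'shot': 1}
tall_beaker_mid 0.8 [288. 379.] [0.657 0.113 0.065]
short_beaker_mid 0.73 [229. 450.] [0.52  0.292 0.065]
tall_peg_seat 0.83 [263. 175.] [ 0.54  -0.334  0.018]
tall_peg_seat 0.61 [313. 167.] [ 0.662 -0.344  0.018]
tall_peg_seat 0.59 [206. 180.] [ 0.385 -0.332  0.018]
short_peg_seat 0.93 [287. 248.] [ 0.612 -0.17   0.018]
side [0.086 0.588 0.741] {'fx': 541.7342423254623, 'fy': 541.7342423254623, 'cx': 319.43129410936064, 'cy': 239.7532539466253, 'rotation': array([-0.12625838,  0.39213095,  0.85939466, -0.3028745 ]), 'shot': 2}
tall_beaker_mid 0.97 [257. 234.] [0.641 0.114 0.065]
tall_beaker_mid 0.7 [301. 178.] [0.636 0.248 0.065]
short_beaker_mid 0.91 [363. 207.] [0.508 0.302 0.065]
tall_peg_seat 0.89 [216. 470.] [ 0.384 -0.333  0.018]
tall_peg_seat 0.79 [188. 409.] [ 0.538 -0.338  0.018]
tall_peg_seat 0.67 [169. 365.] [ 0.657 -0.336  0.018]
short_peg_seat 0.82 [209. 336.] [ 0.618 -0.167  0.018]
{'time': 0.5, 'joints': array([ 1.16377979,  0.53645563, -0.00438874,  1.53794314,  0.00260931,
        1.06729549, -0.07120132]), 'qvel': array([ 9.88828294e-04,  8.53212021e-04,  1.11991084e-05,  2.00185824e-04,
       -9.96856705e-04, -2.45048858e-04,  3.72214400e-04]), 'joint_efforts': array([-6.52695526e-04, -5.82883251e+01,  1.04700264e+00, -2.59217674e+01,
        1.24124251e-02,  2.77772058e-03, -2.16392937e-05]), 'ee_pos': array([ 0.2172442 , -0.6125834 ,  0.23123706]), 'tcp_rot': array([ 9.85513058e-01,  1.69599557e-01, -3.20326409e-05, -4.15392217e-05]), 'ft_force': array([ 0.25946441,  0.29600822, -0.32111108]), 'moment': array([-0.04650293,  0.06814701, -0.04158068]), 'gripper_force': 0.0, 'gripper_width': 1.0030208062045367}
```

View pics/scene0.png

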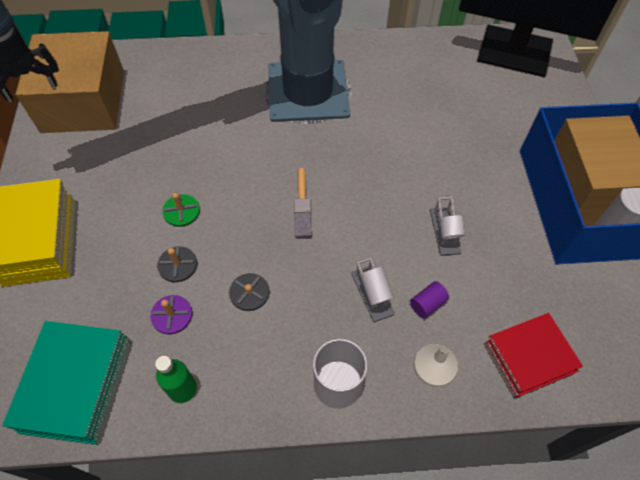

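View pics/side0.png

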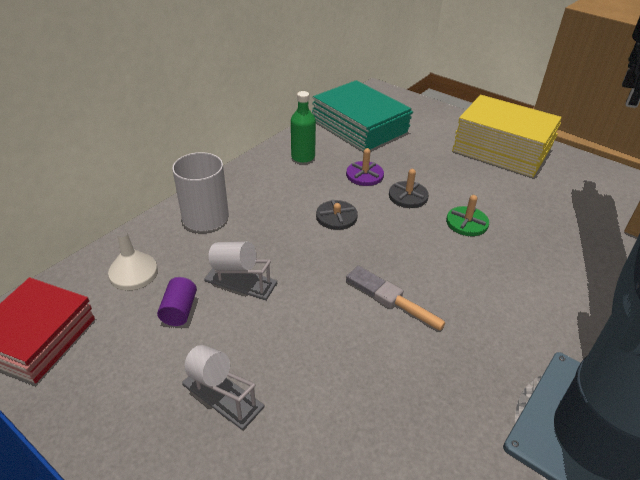

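The tall grey beaker is at about (col 375, row 285) in the scene view, and the short one is at (452, 225). The tall dark stand is at (177, 263), between the green look-alike (180, 208) and the purple one (170, 313). The purple cylinder at (430, 300) is a decoy. Next I'll fit the beaker's axis.

```bash
cat > fit.py <<'E'
from h import *
from scipy.optimize import minimize
def proj(f,P,fish=False):
    c=(P-np.array(f["eye"]))@rot(f["rotation"])
    if fish:
        r=np.hypot(c[:,0],c[:,1]); t=np.arctan2(r,-c[:,2]); s=t/(r+1e-12); x,y=c[:,0]*s,-c[:,1]*s
    else: x,y=c[:,0]/-c[:,2],-c[:,1]/-c[:,2]
    return np.c_[f["cx"]+f["fx"]*x,f["cy"]+f["fy"]*y]
def cyl(p,yaw,pit,L=.07,r=.026):
    a=np.array([np.cos(yaw)*np.cos(pit),np.sin(yaw)*np.cos(pit),-np.sin(pit)])
    s=np.array([-np.sin(yaw),np.cos(yaw),0]); n=np.cross(a,s); t=np.linspace(0,2*np.pi,40)[:,None]
    ring=r*(np.cos(t)*s+np.sin(t)*n); return np.vstack([p-a*L/2+ring,p+a*L/2+ring])
def fit(views,x0,free=4,L=.07):
    # x=(x,y,z,yaw[,pitch]); views: (frame,mask,fish)
    def cost(x):
        x=np.r_[x,x0[len(x):]]; c=0
        for f,m,fi in views:
            h=cv2.convexHull(proj(f,cyl(x[:3],x[3],x[4],L),fi).astype(np.float32))
            im=np.zeros((480,640),np.uint8); cv2.fillConvexPoly(im,np.round(h*16).astype(np.int32),1,cv2.LINE_8,4)
            c+=1-(im.astype(bool)&m).sum()/(im.astype(bool)|m).sum()
        return c
    n=free; S=np.vstack([x0[:n]]+[np.r_[x0[:n]]+np.eye(n)[i]*([.01]*3+[.15,.15])[i] for i in range(n)])
    return minimize(cost,x0[:n],method="Nelder-Mead",options=dict(initial_simplex=S,maxiter=400))
E
python3 - <<'E'
from fit import *
V=[];rs=[]
P=[]
for n in ["scene","side"]:
    f=env.grab_frame(n)
    m=env.trace(f,"tall_beaker_mid")
    for q in m:print(n,round(q["conf"],2),q["mask"].sum(),np.array(q["location"])*[480,640])
    V.append((f,m[0]["mask"],False)); rs.append(ray(f,env.tip_of(f,"tall_beaker_mid")[0]["location"]))
    g=[t for t in env.tip_of(f,"tall_peg_seat")]
    b=min(g,key=lambda t:np.linalg.norm(atz(f,t["location"],.018)[:2]-[.539,-.336])); P.append(ray(f,b["location"]))
print("peg",tri(P)); p,e=tri(rs); print("tip",p,e)
for y in(0.,.3,.6):
    r=fit(V,np.r_[p,y,.349]);print(r.x.round(3),r.fun)
E
```

```text
scene 0.9 908 [298.896 431.104]
scene 0.71 791 [286.896 378.112]
side 0.96 1244 [258.192 232.896]
side 0.67 1371 [302.784 179.2  ]
peg (array([ 0.53692508, -0.33784053,  0.01249732]), [np.float64(0.0003024987611436286), np.float64(0.00030249876114354387)])
tip [0.66772995 0.22635979 0.02584449] [np.float64(0.00165859944487305), np.float64(0.0016585994448731112)]
[ 0.685  0.22   0.057 -1.046] 1.0920634920634922
[ 0.699  0.211  0.082 -1.029] 1.1070336391437308
[ 0.7    0.21   0.088 -1.018] 1.094552929085303
```

```bash
python3 - <<'E'
from fit import *
V=[]
for n,c in [("scene",(287,378)),("side",(258,233))]:
    f=env.grab_frame(n)
    m=min(env.trace(f,"tall_beaker_mid"),key=lambda q:np.linalg.norm(np.array(q["location"])*[480,640]-c))
    print(np.array(m["location"])*[480,640],m["mask"].sum()); V.append((f,m["mask"],False))
for y in(-.1,.15,.4):
    r=fit(V,np.r_[.65,.113,.065,y,.349]);print(r.x.round(3),r.fun)
r=fit(V,np.r_[r.x,.349],5);print(r.x.round(3),r.fun)
E
```

```text
[286.896 376.704] 821
[258.72  232.384] 1251
[0.648 0.109 0.062 0.309] 0.11764258338167743
[0.648 0.109 0.062 0.306] 0.11973821159506193
[0.648 0.109 0.062 0.336] 0.12473775145008026
[0.648 0.11  0.062 0.3   0.365] 0.11142161762788472
```

Emit:
{"fn": "apply_moves", "kwargs": {"targets": [[[2.3,4.4,0],[0,0,-0.03],-1],[[2.3,4.4,0],[0,0,0],-1],[[2.3,4.4,0],[0,0,0],-1],[[2.3,4.4,0],[0,0,0],-1],[[2.3,4.4,0],[0,0,0],-1],[[2.3,4.4,0],[0,0,0],-1],[[2.3,4.4,0],[0,0,0],-1],[[2.3,4.4,0],[0,0,0],-1],[[2.3,4.4,0],[0,0,0],-1],[[2.3,4.4,0],[0,0,0],-1],[[2.3,4.4,0],[0,0,0],-1]], "newtons": 40}}

```text
time: 2.48
ee_pos: [0.471, -0.1273, 0.2316]
tcp_rot: [0.988, 0.155, 0.0, 0.0]
ft_force: [0.9, -0.9, 0.7]
gripper_width: 0.998
gripper_force: 0.0
```

Emit:
{"fn": "apply_moves", "kwargs": {"targets": [[[2.3,4.4,0],[0.048,-0.15,0],-1],[[2.3,4.4,0],[0.048,-0.15,0],-1],[[2.3,4.4,0],[0.048,-0.15,0],-1],[[2.3,4.4,0],[0.048,-0.15,0],-1],[[2.3,4.4,0],[0.048,-0.15,0],-1],[[0,0,0],[0,0,0],-1],[[0,0,0],[0,0,0],-1]]}}

```text
time: 3.35
ee_pos: [0.5498, 0.0485, 0.2293]
tcp_rot: [0.947, 0.161, 0.269, -0.071]
ft_force: [-0.2, -0.0, 0.1]
gripper_width: 1.004
gripper_force: 0.0
```

```bash
cat > look.py <<'E'
from fit import *
import sys
s=env.state(); M=rot(s["tcp_rot"]); print(s["time"],s["ee_pos"].round(4),"z",M[:,2].round(3),"y",M[:,1].round(3),s["joints"].round(2),s["ft_force"].round(1),s["gripper_width"],s["gripper_force"])
f=env.grab_frame("wrist"); save(f,sys.argv[1])
E
python3 - w1.png <<'E'
exec(open("look.py").read())
for l in ["tall_beaker_mid"]:
    for t in env.tip_of(f,l): print(t["conf"],np.array(t["location"])*[480,640],atz(f,t["location"],.064,True))
    for t in env.trace(f,l):
        print(t["conf"],np.array(t["location"])*[480,640],t["mask"].sum())
        r=fit([(f,t["mask"],True)],np.r_[.648,.11,.062,.31,.349],4);print(r.x.round(3),r.fun)
E
```

```text
3.35 [0.5498 0.0485 0.2293] z [ 0.486  0.222 -0.845] y [ 0.343 -0.938 -0.049] [ 0.06  0.18 -0.13  2.23 -0.72  0.27 -0.63] [-0.2 -0.   0.1] 1.0038059405365416 0.0
0.97 [201.216 300.928] [0.64697315 0.11135765 0.064     ]
0.94 [163.392 217.728] [0.65885245 0.20772458 0.064     ]
0.88 [204.384 303.104] 4631
[0.649 0.112 0.059 0.295] 0.015216459494213463
0.77 [164.496 216.512] 2954
[0.648 0.11  0.062 0.31 ] 1.0
```

The beaker fit from close by agrees (0.648, 0.111, 0.062, yaw 0.30). The forward tilt stopped at 32°, near the joint limits. I'll move on and see what tilt I get further out.

Emit:
{"fn": "apply_moves", "kwargs": {"targets": [[[1.3,1,-2.2],[0,0,0],-1],[[1.3,1,-2.2],[0,0,0],-1],[[1.3,1,-2.2],[0,0,0],-1],[[1.3,1,-2.2],[0,0,0],-1],[[0,0,0],[0,0,0],-1],[[0,0,0],[0,0,0],-1]]}}

```text
time: 4.25
ee_pos: [0.6037, 0.0857, 0.1527]
tcp_rot: [0.949, 0.161, 0.261, -0.074]
ft_force: [-0.9, -0.5, -0.4]
gripper_width: 1.001
gripper_force: 0.0
```

```bash
python3 - w2.png <<'E'
exec(open("look.py").read())
h=.30;a=np.array([np.cos(h)*.94,np.sin(h)*.94,-.342])
for pit in (45,52,58):
    p=np.radians(pit); z=np.array([np.cos(h)*np.cos(p),np.sin(h)*np.cos(p),-np.sin(p)]); y=np.array([np.sin(h),-np.cos(h),0]); x=np.cross(y,z)
    T=np.array([.648,.111,.063])-.008*a+.019*z; W=np.c_[x,y,z]
    print(pit,"tcp",T.round(3),"turn",R.from_matrix(W@M.T).as_rotvec().round(3),"to pre8cm",((T-.08*z-s["ee_pos"])*100).round(1))
E
```

```text
4.25 [0.6037 0.0857 0.1527] z [ 0.471  0.225 -0.853] y [ 0.345 -0.937 -0.056] [-0.17  0.41  0.05  2.16 -1.3   0.19 -0.11] [-0.9 -0.5 -0.4] 1.000755432396874 0.0
45 tcp [0.654 0.113 0.052] turn [ 0.023 -0.244 -0.059] to pre8cm [-0.4  1.  -4.4]
52 tcp [0.652 0.112 0.051] turn [-0.016 -0.128 -0.056] to pre8cm [ 0.1  1.2 -3.9]
58 tcp [0.65  0.112 0.05 ] turn [-0.05  -0.029 -0.053] to pre8cm [ 0.6  1.3 -3.5]
```

Emit:
{"fn": "apply_moves", "kwargs": {"targets": [[[1.2,0.7,-0.5],[-0.043,0.043,-0.025],-1],[[1.2,0.7,-1],[-0.043,0.043,-0.025],-1],[[1.2,0.6,-1],[0,0,0],-1],[[1.1,0.6,-1],[0,0,0],-1],[[0,0,0],[0,0,0],-1],[[0,0,0],[0,0,0],-1]]}}

```text
time: 5.05
ee_pos: [0.649, 0.11, 0.1174]
tcp_rot: [0.965, 0.145, 0.217, -0.037]
ft_force: [-0.0, -0.5, 0.1]
gripper_width: 1.002
gripper_force: 0.0
```

```bash
cat > rel.py <<'E'
h=.30;a=np.array([np.cos(h)*.94,np.sin(h)*.94,-.342])
for pit in (62,65,68,72):
    p=np.radians(pit); z=np.array([np.cos(h)*np.cos(p),np.sin(h)*np.cos(p),-np.sin(p)]); y=np.array([np.sin(h),-np.cos(h),0]); x=np.cross(y,z)
    T=np.array([.648,.111,.063])-.005*a+.019*z; W=np.c_[x,y,z]
    print(pit,"turn",R.from_matrix(W@M.T).as_rotvec().round(3),"to go",((T-s["ee_pos"])*100).round(1))
E
python3 - w3.png <<'E'
exec(open("look.py").read())
exec(open("rel.py").read())
E
```

```text
5.05 [0.649  0.11   0.1174] z [ 0.408  0.135 -0.903] y [ 0.297 -0.955 -0.009] [-0.5   0.56  0.37  2.01 -1.    0.28 -0.57] [-0.  -0.5  0.1] 1.0022326174124783 0.0
62 turn [ 0.005 -0.046 -0.001] to go [ 0.3  0.2 -6.9]
65 turn [-0.01   0.005 -0.001] to go [ 0.2  0.2 -7. ]
68 turn [-0.026  0.055 -0.001] to go [ 0.1  0.2 -7. ]
72 turn [-0.046  0.121 -0.001] to go [ 0.   0.1 -7.1]
```

View pics/w3.png

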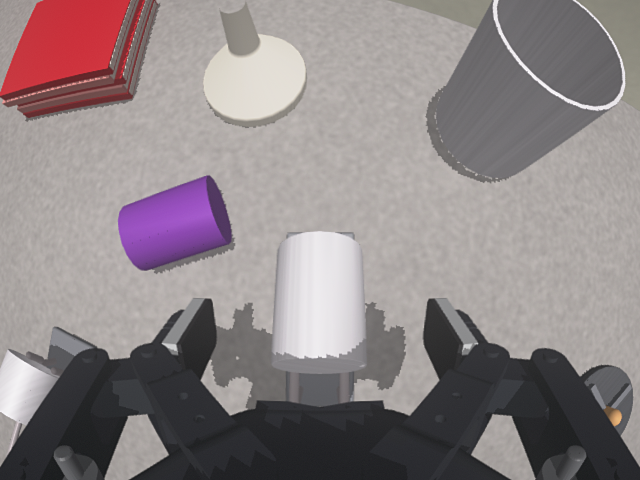

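The beaker (320, 300) is centred between the open fingers and its axis is in line with them, so I'll descend straight down.

Emit:
{"fn": "apply_moves", "kwargs": {"targets": [[[0.2,0.2,-1.4],[0,0,0],-1],[[0,0,-1.4],[0,0,0],-1],[[0,0,-1.4],[0,0,0],-1],[[0,0,-1.4],[0,0,0],-1],[[0,0,-1.4],[0,0,0],-1],[[0,0,0],[0,0,0],-1],[[0,0,0],[0,0,0],-1]]}}

```text
time: 5.98
ee_pos: [0.655, 0.114, 0.0524]
tcp_rot: [0.965, 0.146, 0.213, -0.037]
ft_force: [-0.1, -0.4, -0.2]
gripper_width: 1.0
gripper_force: 0.0
```

```bash
python3 - w4.png <<'E'
exec(open("look.py").read())
exec(open("rel.py").read())
E
```

```text
5.975 [0.655  0.114  0.0524] z [ 0.399  0.135 -0.907] y [ 0.299 -0.954 -0.01 ] [-0.41  0.67  0.25  1.99 -1.31  0.19 -0.26] [-0.1 -0.4 -0.2] 0.9999008809857175 0.0
62 turn [ 0.006 -0.054 -0.004] to go [-0.3 -0.2 -0.4]
65 turn [-0.009 -0.004 -0.003] to go [-0.4 -0.2 -0.5]
68 turn [-0.025  0.046 -0.003] to go [-0.5 -0.2 -0.5]
72 turn [-0.046  0.112 -0.003] to go [-0.6 -0.3 -0.6]
```

Emit:
{"fn": "apply_moves", "kwargs": {"targets": [[[-0.4,-0.2,-0.4],[-0.02,0.03,0],-1],[[0,0,0],[0,0,0],-1],[[0,0,0],[0,0,0],1],[[0,0,0],[0,0,0],1],[[0,0,0],[0,0,0],1],[[0,0,0],[0,0,0],1],[[0,0,0],[0,0,0],1],[[0,0,0],[0,0,0],1],[[0,0,0],[0,0,0],1],[[0,0,0],[0,0,0],1]], "newtons": 40}}

```text
time: 7.28
ee_pos: [0.6509, 0.1113, 0.0483]
tcp_rot: [0.969, 0.148, 0.196, -0.03]
ft_force: [-1.8, -2.1, 5.0]
gripper_width: 0.608
gripper_force: 41.2
```

Emit:
{"fn": "apply_moves", "kwargs": {"targets": [[[0,0,1],[0,0,0],1],[[0,0,2],[0,0,0],1],[[0,0,3],[0,0,0],1],[[0,0,3],[0,0,0],1],[[0,0,3],[0,0,0],1],[[0,0,0],[0,0,0],1],[[0,0,0],[0,0,0],1]]}}

```text
time: 8.15
ee_pos: [0.6496, 0.1125, 0.1666]
tcp_rot: [0.969, 0.149, 0.195, -0.03]
ft_force: [-0.6, 0.9, -0.8]
gripper_width: 0.606
gripper_force: 42.0
```

```bash
python3 - w5.png <<'E'
exec(open("look.py").read())
E
```

```text
8.15 [0.6496 0.1125 0.1666] z [ 0.369  0.116 -0.922] y [ 0.301 -0.954 -0.   ] [-0.76  0.56  0.71  1.96 -0.92  0.5  -0.69] [-0.6  0.9 -0.8] 0.6064977475730703 41.9971864297986
```

View pics/w5.png

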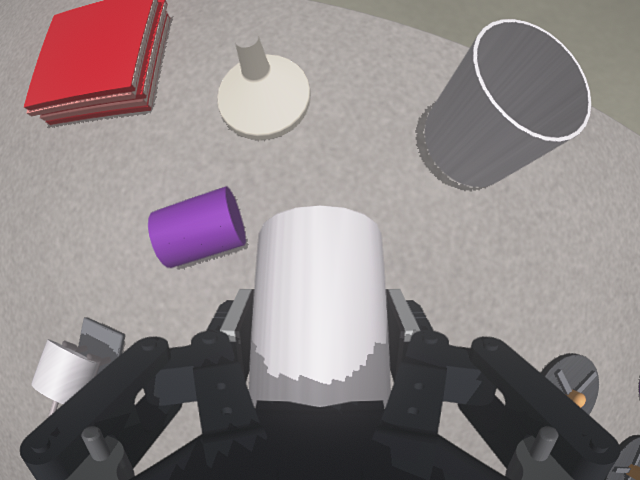

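The beaker is held squarely between the pads, with nothing else lifted. Next I'll move towards the peg while yawing.

Emit:
{"fn": "apply_moves", "kwargs": {"targets": [[[-1,-3.7,0.8],[0,0,-0.072],1],[[-1,-3.7,0.8],[0,0,-0.072],1],[[-1,-3.7,0.8],[0,0,-0.072],1],[[-1,-3.7,0.8],[0,0,-0.072],1],[[-1,-3.7,0.8],[0,0,-0.072],1],[[-1,-3.7,0.8],[0,0,-0.072],1],[[-1,-3.7,0.8],[0,0,-0.072],1],[[-1,-3.7,0.8],[0,0,-0.072],1],[[-1,-3.7,0.8],[0,0,-0.072],1],[[-1,-3.7,0.8],[0,0,-0.072],1],[[-1,-3.7,0.8],[0,0,-0.072],1],[[-1,-3.7,0.8],[0,0,-0.072],1]]}}

```text
time: 9.7
ee_pos: [0.5296, -0.3326, 0.2626]
tcp_rot: [0.942, -0.272, 0.189, 0.055]
ft_force: [1.7, -0.5, -1.2]
gripper_width: 0.603
gripper_force: 42.1
```

Emit:
{"fn": "apply_moves", "kwargs": {"targets": [[[0,0,0],[0.081,0.129,0],1],[[0,0,0],[0.081,0.129,0],1],[[0,0,0],[0.081,0.129,0],1],[[0,0,0],[0.081,0.129,0],1],[[0,0,0],[0.081,0.129,0],1],[[0,0,0],[0.081,0.129,0],1],[[0,0,0],[0.081,0.129,0],1],[[0,0,0],[0.081,0.129,0],1],[[0,0,0],[0,0,0],1],[[0,0,0],[0,0,0],1]]}}

```text
time: 10.95
ee_pos: [0.5149, -0.3256, 0.2392]
tcp_rot: [0.908, -0.265, -0.311, -0.096]
ft_force: [0.2, -0.8, -1.5]
gripper_width: 0.606
gripper_force: 42.2
```

```bash
python3 - w6.png <<'E'
exec(open("look.py").read())
save(env.grab_frame("scene"),"scene6.png");save(env.grab_frame("side"),"side6.png")
E
python3 -c "
import cv2,numpy as np
a=cv2.imread('pics/scene6.png')[60:400,60:400];b=cv2.imread('pics/side6.png')[20:360,260:600]
cv2.imwrite('pics/c6.png',np.hstack([a,b]))"
```

```text
10.95 [ 0.5149 -0.3256  0.2392] z [-0.514  0.339 -0.788] y [-0.54  -0.842 -0.01 ] [ 0.32  0.94  0.42  1.04 -0.28  1.89 -1.44] [ 0.2 -0.8 -1.5] 0.6056805247196843 42.239554189145565
```

View pics/c6.png

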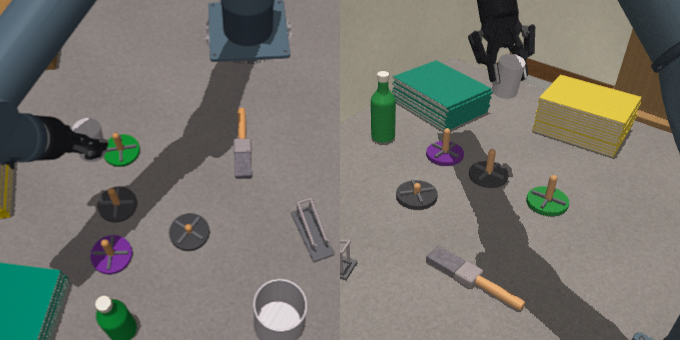

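Tilt fell about 9° short at this height. I'll finish it lower down, still above the peg.

Emit:
{"fn": "apply_moves", "kwargs": {"targets": [[[0.4,-0.1,-2],[0,0,0],1],[[0.4,-0.1,-2],[0,0,0],1],[[0.3,-0.1,-2],[0.03,0.045,0],1],[[0,0,-2],[0.03,0.045,0],1],[[0,0,0],[0.02,0.04,0],1],[[0,0,0],[0,0,0],1],[[0,0,0],[0,0,0],1]]}}

```text
time: 11.98
ee_pos: [0.5158, -0.3211, 0.1533]
tcp_rot: [0.885, -0.258, -0.371, -0.112]
ft_force: [0.5, -1.2, -0.7]
gripper_width: 0.606
gripper_force: 42.2
```

```bash
python3 - w7.png <<'E'
exec(open("look.py").read())
F=[(n,env.grab_frame(n)) for n in("scene","side")]
for n,g in F:
    save(g,n+"7.png")
    for t in env.trace(g,"tall_beaker_mid"): print(n,t["conf"],np.array(t["location"])*[480,640],t["mask"].sum())
for t in env.tip_of(f,"tall_peg_seat"): print("wrist peg",t["conf"],np.array(t["location"])*[480,640],atz(f,t["location"],.018,True))
E
python3 -c "
import cv2,numpy as np
a=cv2.imread('pics/scene7.png')[100:400,60:360];b=cv2.imread('pics/side7.png')[40:340,300:600]
cv2.imwrite('pics/c7.png',cv2.resize(np.hstack([a,b]),None,fx=1.3,fy=1.3))"
```

```text
11.975 [ 0.5158 -0.3211  0.1533] z [-0.6    0.39  -0.699] y [-0.54  -0.842 -0.006] [ 0.47  1.09  0.09  0.95 -0.11  1.91 -1.58] [ 0.5 -1.2 -0.7] 0.6056488518703097 42.23632123321295
scene 0.69 [297.792 430.272] 946
scene 0.66 [218.496 162.88 ] 480
side 0.89 [136.608 421.184] 934
side 0.87 [302.304 180.096] 1336
wrist peg 0.94 [190.8   410.304] [ 0.38423787 -0.32941566  0.018     ]
wrist peg 0.67 [ 66.48  319.808] [ 0.53329154 -0.33166377  0.018     ]
```

View pics/c7.png

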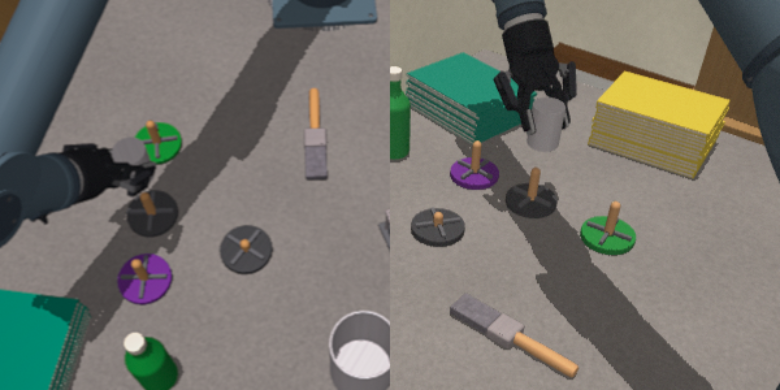

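```bash
cat > held.py <<'E'
from fit import *
def held(peg=np.array([.5365,-.3365])):
    s=env.state(); M=rot(s["tcp_rot"])
    G=rot([.969,.148,.196,-.03]); b=np.array([.648,.111,.063])
    a0=np.array([np.cos(.3)*.94,np.sin(.3)*.94,-.342])
    c=s["ee_pos"]+M@G.T@(b-np.array([.6509,.1113,.0483])); a=M@G.T@a0
    print("t",s["time"],"tcp",s["ee_pos"].round(4),"kin centre",c.round(4),"axis",a.round(3),"turn to down",np.cross(a,[0,0,-1]).round(3),"to peg cm",((peg-c[:2])*100).round(2),"F",s["ft_force"].round(1),s["gripper_force"],s["joints"].round(2))
    return c,a
E
python3 - <<'E'
from held import *
c,a=held()
V=[]
for n in("scene","side"):
    g=env.grab_frame(n); q=proj(g,c[None])[0][::-1]; print(n,q)
    m=min(env.trace(g,"tall_beaker_mid"),key=lambda t:np.linalg.norm(np.array(t["location"])*[480,640]-q)); V.append((g,m["mask"],False))
    for t in env.tip_of(g,"tall_beaker_mid"): print(t["conf"],np.array(t["location"])*[480,640])
h=np.arctan2(a[1],a[0]); p=np.arcsin(-a[2])
for v in (V,V[1:]):
    r=fit(v,np.r_[c,h,p],3);print(r.x.round(4),r.fun)
E
```

```text
t 12.275 tcp [ 0.516  -0.3203  0.1528] kin centre [ 0.5269 -0.3267  0.1609] axis [ 0.024 -0.01  -1.   ] turn to down [0.01  0.024 0.   ] to peg cm [ 0.96 -0.98] F [ 0.7  0.8 -0.7] 42.23411478102207 [ 0.47  1.09  0.09  0.95 -0.11  1.91 -1.59]
scene [224.25051049 163.56531662]
0.74 [300.384 429.696]
side [136.27136652 419.51437975]
0.65 [301.296 178.176]
0.62 [139.488 419.392]
[ 0.5395 -0.352   0.1459] 1.0781404549950544
[ 0.5395 -0.352   0.1459] 0.0781404549950544
```

Emit:
{"fn": "apply_moves", "kwargs": {"targets": [[[1,-1,0],[0.01,0.024,0],1],[[0,0,-1],[0,0,0],1],[[0,0,-1.5],[0,0,0],1],[[0,0,0],[0,0,0],1],[[0,0,0],[0,0,0],1]]}}

```text
time: 13.2
ee_pos: [0.5145, -0.323, 0.1201]
tcp_rot: [0.883, -0.258, -0.376, -0.112]
ft_force: [-0.3, 0.3, -1.4]
gripper_width: 0.602
gripper_force: 42.2
```

```bash
python3 - <<'E'
from held import *
held()
for n in("scene","side"): save(env.grab_frame(n),n+"8.png")
a=cv2.imread('pics/scene8.png')[180:310,100:250];b=cv2.imread('pics/side8.png')[90:220,350:500]
cv2.imwrite('pics/c8.png',cv2.resize(np.hstack([a,b]),None,fx=2.6,fy=2.6))
E
```

```text
t 13.2 tcp [ 0.5145 -0.323   0.1201] kin centre [ 0.5255 -0.3294  0.128 ] axis [ 0.015 -0.009 -1.   ] turn to down [0.009 0.015 0.   ] to peg cm [ 1.1  -0.71] F [-0.3  0.3 -1.4] 42.23529115319252 [ 0.47  1.13  0.1   0.94 -0.12  1.88 -1.58]
```

View pics/c8.png

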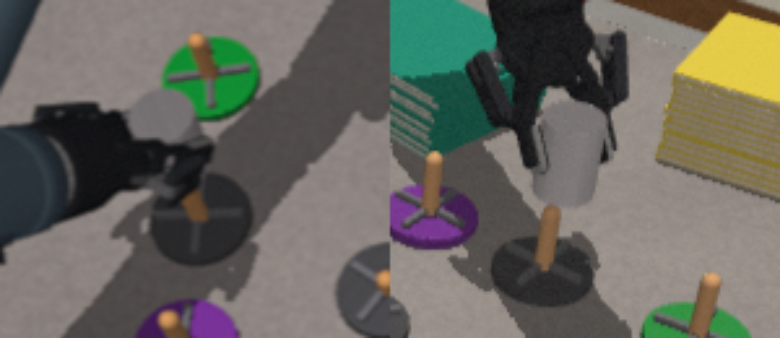

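The beaker is upright above the dark tall peg, about 13 mm short because the j6 limit cut off the last shift. I'll repeat that shift.

Emit:
{"fn": "apply_moves", "kwargs": {"targets": [[[0.6,-0.4,0],[0,0,0],1],[[0.6,-0.4,-0.3],[0,0,0],1],[[0,0,0],[0,0,0],1],[[0,0,0],[0,0,0],1]]}}

```text
time: 13.8
ee_pos: [0.5259, -0.3307, 0.1166]
tcp_rot: [0.883, -0.258, -0.375, -0.112]
ft_force: [0.3, 0.1, 0.7]
gripper_width: 0.606
gripper_force: 42.2
```

```bash
python3 - <<'E'
from held import *
held()
E
```

```text
t 13.8 tcp [ 0.5259 -0.3307  0.1166] kin centre [ 0.5369 -0.337   0.1246] axis [ 0.016 -0.009 -1.   ] turn to down [0.009 0.016 0.   ] to peg cm [-0.04  0.05] F [0.3 0.1 0.7] 42.2303182259202 [ 0.47  1.16  0.1   0.88 -0.12  1.91 -1.58]
```

Emit:
{"fn": "apply_moves", "kwargs": {"targets": [[[0,0,-1],[0,0,0],1],[[0,0,-1],[0,0,0],1],[[0,0,-1],[0,0,0],1],[[0,0,-1],[0,0,0],1],[[0,0,0],[0,0,0],1],[[0,0,0],[0,0,0],1]]}}

```text
time: 14.55
ee_pos: [0.5262, -0.3308, 0.0771]
tcp_rot: [0.883, -0.258, -0.375, -0.112]
ft_force: [0.2, -0.9, -1.3]
gripper_width: 0.608
gripper_force: 42.2
```

```bash
python3 - <<'E'
from held import *
held()
for n in("scene","side"): save(env.grab_frame(n),n+"9.png")
a=cv2.imread('pics/scene9.png')[180:310,100:250];b=cv2.imread('pics/side9.png')[110:240,350:500]
cv2.imwrite('pics/c9.png',cv2.resize(np.hstack([a,b]),None,fx=2.6,fy=2.6))
E
```

```text
t 14.55 tcp [ 0.5262 -0.3308  0.0771] kin centre [ 0.5371 -0.3372  0.085 ] axis [ 0.016 -0.009 -1.   ] turn to down [0.009 0.016 0.   ] to peg cm [-0.06  0.07] F [ 0.2 -0.9 -1.3] 42.23434243351221 [ 0.47  1.21  0.1   0.87 -0.12  1.86 -1.58]
```

View pics/c9.png

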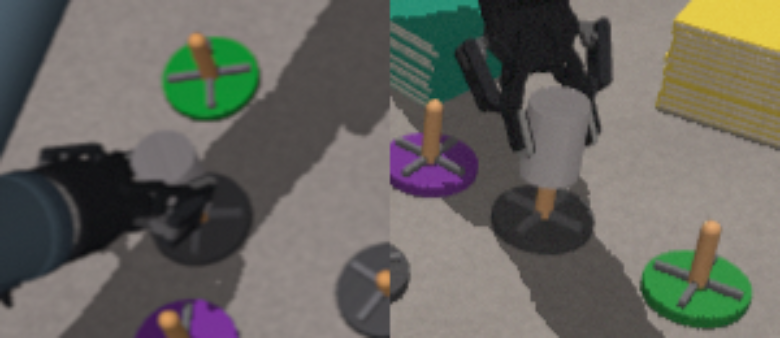

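The peg is inside the mouth and close to centred. I'll keep lowering to the ribs.

Emit:
{"fn": "apply_moves", "kwargs": {"targets": [[[0,0,-0.8],[0.009,0.016,0],1],[[0,0,-0.8],[0,0,0],1],[[0,0,-0.6],[0,0,0],1],[[0,0,-0.4],[0,0,0],1],[[0,0,0],[0,0,0],1],[[0,0,0],[0,0,0],1]]}}

```text
time: 15.4
ee_pos: [0.5262, -0.3308, 0.0511]
tcp_rot: [0.88, -0.257, -0.383, -0.114]
ft_force: [-0.5, -0.3, -1.1]
gripper_width: 0.608
gripper_force: 42.2
```

Emit:
{"fn": "apply_moves", "kwargs": {"targets": [[[0,0,-0.2],[0,0,0],1],[[0,0,-0.2],[0,0,0],1],[[0,0,-0.1],[0,0,0],1],[[0,0,0],[0,0,0],1]]}}

```text
time: 15.9
ee_pos: [0.5259, -0.3306, 0.0457]
tcp_rot: [0.88, -0.257, -0.383, -0.114]
ft_force: [-0.0, 0.8, -0.8]
gripper_width: 0.598
gripper_force: 42.2
```

```bash
python3 - <<'E'
from held import *
held()
E
```

```text
t 15.9 tcp [ 0.5259 -0.3306  0.0457] kin centre [ 0.537  -0.3371  0.0534] axis [-0. -0. -1.] turn to down [ 0. -0.  0.] to peg cm [-0.05  0.06] F [-0.   0.8 -0.8] 42.2344771027565 [ 0.48  1.27  0.1   0.84 -0.12  1.86 -1.58]
```

Almost there with no contact yet, so I'll probe down in small steps.

Emit:
{"fn": "apply_moves", "kwargs": {"targets": [[[0,0,-0.1],[0,0,0],1],[[0,0,-0.1],[0,0,0],1],[[0,0,0],[0,0,0],1]]}}

```text
time: 16.27
ee_pos: [0.526, -0.3307, 0.0446]
tcp_rot: [0.88, -0.257, -0.383, -0.114]
ft_force: [-0.3, 0.3, 3.2]
gripper_width: 0.602
gripper_force: 42.4
```

Emit:
{"fn": "apply_moves", "kwargs": {"targets": [[[0,0,-0.1],[0,0,0],1],[[0,0,-0.1],[0,0,0],1],[[0,0,0],[0,0,0],1]]}}

```text
time: 16.65
ee_pos: [0.526, -0.3307, 0.0443]
tcp_rot: [0.879, -0.257, -0.384, -0.114]
ft_force: [-2.0, 0.8, 12.8]
gripper_width: 0.608
gripper_force: 42.7
```

Contact at 13 N, so the rim is seated. Now release and back out along the tool axis.

Emit:
{"fn": "apply_moves", "kwargs": {"targets": [[[0,0,0.1],[0,0,0],1],[[0,0,0],[0,0,0],-0.4],[[0,0,0],[0,0,0],-0.6],[[0,0,0],[0,0,0],-0.8],[[0,0,0],[0,0,0],-0.8],[[0,0,0],[0,0,0],-0.8]]}}

```text
time: 17.4
ee_pos: [0.526, -0.3306, 0.0427]
tcp_rot: [0.88, -0.257, -0.383, -0.114]
ft_force: [-0.9, -0.8, -0.4]
gripper_width: 0.898
gripper_force: 0.0
```

Emit:
{"fn": "apply_moves", "kwargs": {"targets": [[[0.6,-0.4,0.7],[0,0,0],-0.8],[[1.2,-0.8,1.3],[0,0,0],-0.8],[[1.2,-0.8,1.3],[0,0,0],-0.8],[[1.2,-0.8,1.3],[0,0,0],-0.8],[[1.2,-0.8,1.3],[0,0,0],-0.8],[[1.2,-0.8,1.3],[0,0,0],-0.8],[[0,0,2],[0,0,0],-0.8],[[0,0,2],[0,0,0],-0.8],[[0,0,0],[0,0,0],-0.8],[[0,0,0],[0,0,0],-0.8]]}}

```text
time: 18.65
ee_pos: [0.5439, -0.3438, 0.1333]
tcp_rot: [0.894, -0.262, -0.349, -0.104]
ft_force: [0.2, -0.5, 0.7]
gripper_width: 0.902
gripper_force: 0.0
```

```bash
python3 - <<'E'
from held import *
held()
V=[]
for n in("scene","side"):
    g=env.grab_frame(n); save(g,n+"10.png"); q=proj(g,np.array([[.537,-.337,.053]]))[0][::-1]; print(n,q)
    for t in env.trace(g,"tall_beaker_mid"): print(t["conf"],np.array(t["location"])*[480,640])
    print("short",[np.round(atz(g,t["location"],.065),3) for t in env.tip_of(g,"short_beaker_mid")])
a=cv2.imread('pics/scene10.png')[180:310,100:250];b=cv2.imread('pics/side10.png')[110:240,350:500]
cv2.imwrite('pics/c10.png',cv2.resize(np.hstack([a,b]),None,fx=2.6,fy=2.6))
E
```

```text
t 18.65 tcp [ 0.5439 -0.3438  0.1333] kin centre [ 0.5544 -0.3499  0.142 ] axis [ 0.065 -0.041 -0.997] turn to down [0.041 0.065 0.   ] to peg cm [-1.79  1.34] F [ 0.2 -0.5  0.7] 0.0 [ 0.47  1.15  0.11  0.83 -0.12  1.91 -1.58]
scene [254.26451853 170.22053467]
0.7 [258.192 175.808]
0.58 [298.176 432.384]
short []
side [175.20228658 411.07308287]
0.91 [175.824 412.416]
0.61 [303.696 177.408]
short []
```

View pics/c10.png

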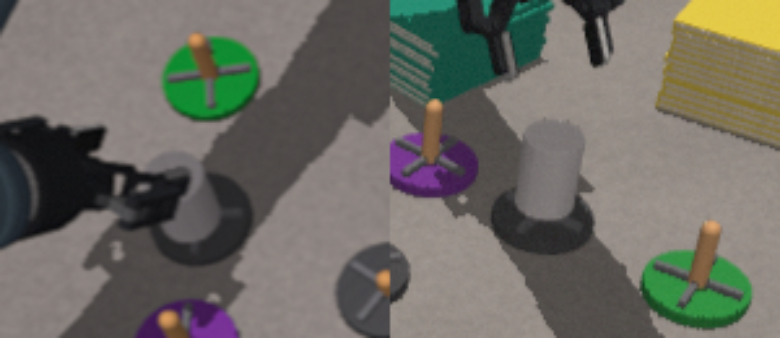

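The beaker stands upright over the dark tall peg (side crop about (552, 170)), with the rim on the foot and the gripper clear.

```bash
python3 -c "
from rig import env
print(env.sign_off())"
```

```text
the job is handed in; nothing more can be done
None
```

The tall beaker stands upside down over the tall peg with its rim on the foot; it is released, the gripper is clear, and the job was handed in at about 19 s, with no verdict shown; I never went near the short beaker, but its detector gave no reading in the last check.

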